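# Start the workshop dust extractor at its lever-lock toggle

### The arm

A 6-joint arm with a two-finger parallel gripper is mounted at the origin on the work surface. World frame = base frame: x ahead of the robot, y to its left, z up, the work surface at z = 0. Lengths are in m, angles in rad, forces in N, time in s.
With the tool pointing down it reaches from about 0.375 to 0.9 m from the base axis. Payload 3.1 kg.
Tool frame: the origin (TCP) lies on the centre line of the jaws, within the pads' length; the fingertips stand 14 mm ahead of it and the grasp point (between the pads) lies 5 mm behind it; y points along the fingers, z is the direction in which the jaws open and shut, and the axes are right-handed (so a half turn about y gives the same grasp; the last joint's range is limited). The gripper opens to 87 mm and grips with 3 to 60 N. Pads are 19 mm wide; open, the fingers measure 117 mm over their backs; the gripper's body (75 mm by 190 mm) begins 51 mm behind the grasp point.
Start: joints at [-1.401, 0.527, 1.433, -0, 1.181, -0.178], TCP at [0.213, -0.588, 0.237] pointing down, gripper open.
Joint ranges: [-3.08, 3.08], [-0.75, 2.2], [0.22, 2.44], [-1.43, 4.57], [0, 2.65], [-2.85, 2.85]. Speed limits (rad/s): [2.79, 2.79, 3.14, 3.14, 3.14, 3.14].

### API

Orientations are given as a unit quaternion [x, y, z, w].
In Python, from rig import robot, vision gives the robot as it stands.
- The arm moves only by the shell command python3 -m crank 'ROWS' [FORCE]. ROWS is JSON, a list of rows, each a list of 7 numbers: the shift along the tool's x, y, z as a fraction of full scale, then the turn, a rotation vector about the tool's x, y, z as a fraction of full scale, then the gripper command: -1 is shut, 1 is fully open, values between are in proportion. In form: [[x, y, z, wx, wy, wz, grip], ...]. A call has 1 to 10 rows; each row is the pose to reach, as a shift and turn from the pose commanded when the call began, along the tool's axes at that moment, turning the shorter way round; what a row does not reach only later rows make up. Full scale, the value 1, is 50 cm for a shift and pi rad for a turn. A row lasts 1/8 s, in which the tool goes at most 62.5 mm and 10.7 degrees, less where a joint would pass 70% of its speed; a pose out of reach is approached as far as the arm can. A call with a number of a shift or a turn outside -1 to 1 is refused whole. A call with a gripper value outside its range is refused whole. The fingers move at their own pace and stop on an object; FORCE is the grip in N (left out, the last holds). Time passes only in rows, so rows that repeat a pose let the fingers close. It gives the time, the measured TCP pose, the force and the opening at its end, in the units of the state.
- robot.get_obs(): the state, without advancing time (a new reading comes with each control period).
- vision.camera(name): name is "scene" or "side" or "wrist"; returns the picture (400x640x3 uint8, blue, green, red); there is no depth.
- vision.camera_info(name): a dict with "vfov" (degrees; the focal length in pixels is half the picture's height over the tangent of half this angle, whatever the lens; pixels are square), "cx", "cy" (the principal point, pixels), "world_from_camera" (4x4, takes a point from camera to world coordinates); the wrist camera has in their place "tool_from_camera" (4x4, takes a point from camera to tool coordinates, whose origin is the TCP and whose axes are the tool frame's). Camera axes: x right, y up, looking along -z (the intrinsics and any distortion apply to the point x, -y, -z); pixel columns grow to the right and rows downward; lengths in m; the calibration is good to about 2 mm. A picture is of the moment at which its call begins: read the wrist's pose just before it. camera_info takes no time and is no camera call.
- robot.hand_in(): hands the job in, once; it reports no verdict.
The state is a dict: "time": time; "q": joint angles; "joint_velocities": joint speeds; "joint_torque": joint torques, N m; "position": TCP position; "tool_rot": TCP orientation; "ft_force": force on the tool from outside, world axes, zero at the start; "moment": the same for the moment, N m; "grip_width": finger opening in m.
Only numpy, scipy, OpenCV 4.12 (cv2) and the standard library are available. Lean on these libraries where they do the work, as an engineer would, in place of code of your own. Each camera call takes 0.05 s, during which the arm holds its last target.

### The job

Switch on the dust extractor at the collar-locked toggle on the bench: lift the spring collar on its lever until the cross pin clears the gate plates, throw the lever all the way over to its other end, and let the collar drop fully home there. Leave the plain toggle, the one without a collar, as it is.

Things in the scene. Friction and masses are not known exactly. Their poses are not given: they have to be found in the camera images.
- collar_grip (a point): Axis point of the locking toggle's metal collar, at mid grip. In mm: ringed grip head: 28 dia, from 16 below to 12 above this point; 18 dia sleeve down to 40 below. Cross pin 6 thick, 58 long, 36 below. Hinge on the axis, 76 + lift below, 20 above the bench. z: out along the lever, y: hinge line (level), x: throw direction, within 20 degrees of straight ahead of the robot.
- lock_collar (a joint): Lift of that collar along the lever, m: 0 = home, pin down in a notch; 0.020 = upper stop. A spring pushes it down, 2 N at home, 5 N at the top. The pin locks the lever at either end until the lift is 11 mm or more (aim for 16); let go half-way, the pin rides on the gate plates. These lie 22 to 26 mm either side of the axis and end 48 mm from the hinge, below the grip head.
- lock_lever (a joint): Angle of the locking toggle's 11 mm thick steel lever, rad: 0 = off, leaning 0.42 rad to the robot's side; 0.42 = upright; 0.84 = on, leaning 0.42 away. Its tip is 98 mm from the hinge, 10 mm above the lowered collar. About 0.13 rad of play in each notch; light friction, under 2 N at the collar; stays where left. On a grey box 110 x 90 x 45 mm tall fixed to the bench.
- plain_lever (a joint): Angle of the plain toggle (0 = leaning 0.42 rad to the robot's side, 0.84 = away) on a like grey box whose centre is 0.16 m or more to the side: a bare tapered steel bat, 95 mm from hinge to tip, 15 mm thick near the tip, no collar, no gate plates. It turns at a touch; leave it. (A third box with a black rotary switch has no part in the work.)
Not all that is in view belongs to the job. Leave any pink look-alike of the part that bears collar_grip alone. Leave any blue look-alike of the part that bears plain_lever alone.

How it is judged:
By the outcome, as a careful person would: the job done as asked, in the order asked, and still so for the second after the job is handed in, with the robot touching nothing.
It also fails if it takes over 32 s, if anything falls off the work surface, if the arm or the gripper's body presses on something with over 40 N, if the wrist force passes 120 N, or if a joint passes its speed limit or range.

## Working session

There is one attempt and no reset: what is moved stays moved. The work goes in short steps, Python scripts to look and compute and a shell command to move; the robot and the scene stay as the last step left them, time stands still between calls to the robot, and variables do not carry over. Pictures are saved under pics/ and viewed, and the job is handed in when it is done.

```bash
ls; mkdir -p pics
python3 - <<'E'
from rig import robot, vision
import cv2
for n in ["scene","side"]:
    im=vision.camera(n); cv2.imwrite(f"pics/{n}0.png",im)
    print(n,vision.camera_info(n))
print(vision.camera_info("wrist"))
o=robot.get_obs(); print(o)
E
```

```text
pics
scene {'vfov': 43.310787750508666, 'cx': 321.53220223103705, 'cy': 200.88123828994148, 'world_from_camera': array([[ 0.29973733, -0.73456934,  0.60874084,  1.19103683],
       [ 0.95401631,  0.23294518, -0.18865157, -0.1711675 ],
       [-0.00322559,  0.63729461,  0.77061351,  1.0187871 ],
       [ 0.        ,  0.        ,  0.        ,  1.        ]])}
side {'vfov': 48.778826204510636, 'cx': 317.717085653565, 'cy': 205.19487552597144, 'world_from_camera': array([[-0.79171811,  0.39390767, -0.46692525,  0.070187  ],
       [-0.61083544, -0.52035901,  0.59674665,  0.60103424],
       [-0.00790568,  0.75766961,  0.65259042,  0.65487908],
       [ 0.        ,  0.        ,  0.        ,  1.        ]])}
{'vfov': 58.58026364440466, 'cx': 319.5783038753989, 'cy': 200.46963911891686, 'tool_from_camera': array([[-4.43251072e-05, -9.63325388e-01, -2.68335975e-01,
        -7.37493490e-02],
       [ 6.42290749e-04,  2.68335892e-01, -9.63325198e-01,
        -1.47879029e-01],
       [ 9.99999793e-01, -2.15049207e-04,  6.06840968e-04,
         1.00571401e-03],
       [ 0.00000000e+00,  0.00000000e+00,  0.00000000e+00,
         1.00000000e+00]])}
{'time': 0.1, 'q': array([-1.40148506e+00,  5.28388892e-01,  1.43374956e+00,  1.47096832e-05,
        1.18137635e+00, -1.78491414e-01]), 'joint_velocities': array([ 0.00027317,  0.00046935, -0.003788  ,  0.00205265, -0.00059353,
        0.0005684 ]), 'joint_torque': array([-4.74241697e-04, -4.40986240e+01, -1.77150500e+01,  6.35252707e-02,
        5.34019223e-02, -4.43937529e-05]), 'position': array([ 0.21295222, -0.58695079,  0.23566764]), 'tool_rot': array([-0.12233803,  0.69712123, -0.69576212,  0.12235389]), 'ft_force': array([-0.36073194,  0.66304795,  0.07410582]), 'moment': array([ 0.00801051, -0.00552733, -0.022439  ]), 'grip_width': 0.08721831260859929}
```

View pics/scene0.png

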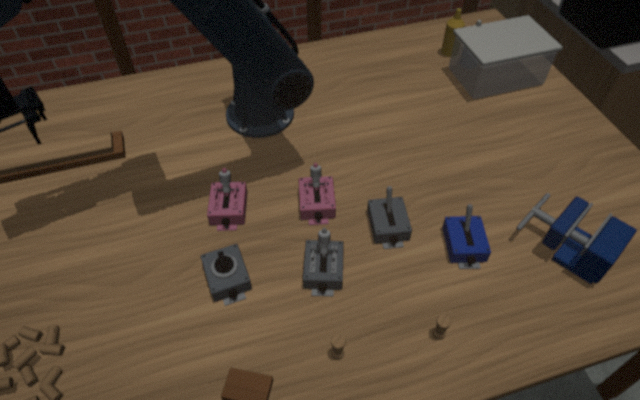

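View pics/side0.png

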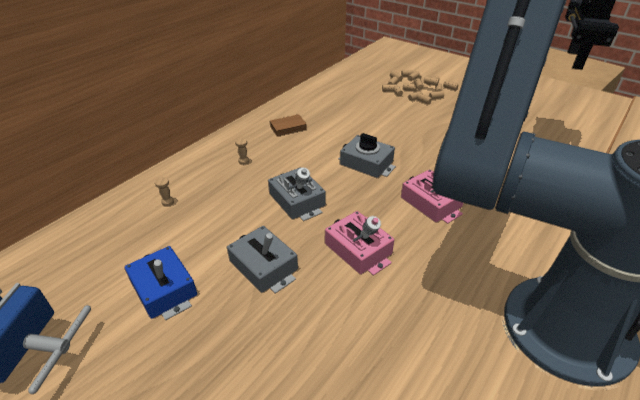

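The scene view has these candidates:
- Pink locking toggles at (227,203) and (317,198): look-alikes.
- Grey rotary switch at (226,270).
- Grey toggle with collar and gate plates at (323,262), side view (297,190).
- Plain grey toggle at (389,220).
- Blue plain toggle at (467,240): look-alike.

The grey box with a collar and plates at (323,262) fits the description. I'll confirm it in an enlarged crop.

Run:
```python
import cv2,numpy as np
a=cv2.imread("pics/scene0.png")[215:305,280:370]; b=cv2.imread("pics/side0.png")[150:230,255:345]
a=cv2.resize(a,(400,400),interpolation=cv2.INTER_CUBIC); b=cv2.resize(b,(400,356),interpolation=cv2.INTER_CUBIC)
b=cv2.copyMakeBorder(b,0,44,0,0,cv2.BORDER_CONSTANT)
cv2.imwrite("pics/crop0.png",np.clip(np.hstack([a,b])*1.4,0,255).astype(np.uint8))
```

```text
(no output)
```

View pics/crop0.png

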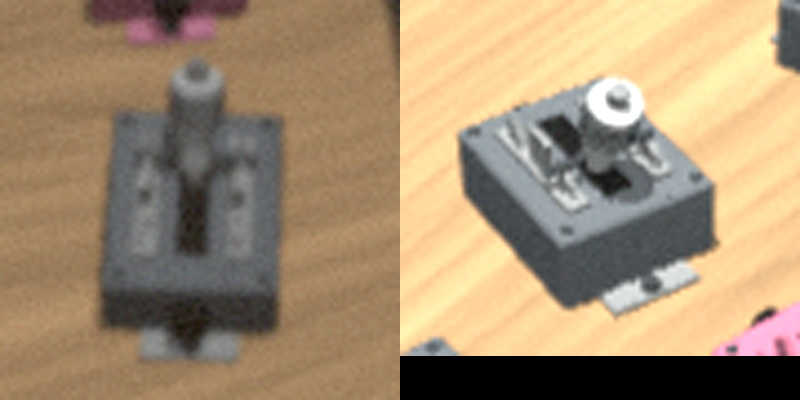

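```bash
cat > h.py <<'E'
import numpy as np
from rig import vision
def ray(n,u,v,T=None):
    i=vision.camera_info(n); f=200/np.tan(np.radians(i['vfov']/2))
    T=i['world_from_camera'] if T is None else T
    d=np.array([(u-i['cx'])/f,-(v-i['cy'])/f,-1]); d=T[:3,:3]@d
    return T[:3,3],d/np.linalg.norm(d)
def onz(n,u,v,z,T=None):
    c,d=ray(n,u,v,T); return c+d*(z-c[2])/d[2]
def tri(rs):
    A=0;b=0
    for c,d in rs:
        P=np.eye(3)-np.outer(d,d);A=A+P;b=b+P@c
    x=np.linalg.solve(A,b); return x,[np.linalg.norm((np.eye(3)-np.outer(d,d))@(x-c)) for c,d in rs]
E
python3 - <<'E'
from h import *
np.set_printoptions(precision=4,suppress=True)
s=90/400
sc=lambda x,y:(280+x*s-.4,215+y*s-.4); sd=lambda x,y:(255+(x-400)*s-.4,150+y*s-.4)
print("tip",tri([ray("scene",*sc(196,64)),ray("side",*sd(619,95))]))
for p in [(117,113),(283,118),(277,290),(100,290)]: print(onz("scene",*sc(*p),.045))
print()
for p in [(462,135),(714,183),(565,238),(610,78)]: print(onz("side",*sd(*p),.045))
print("plain tip/box", onz("scene",389,220,.045), onz("scene",390,190,.107),onz("side",267,234,.107))
print("pinks",onz("scene",317,198,.045),onz("scene",316,168,.11),"rot",onz("scene",226,270,.05))
E
```

```text
tip (array([0.5513, 0.0319, 0.1082]), [np.float64(1.669973581407397e-05), np.float64(1.6699735814116553e-05)])
[ 0.5249 -0.0037  0.045 ]
[0.5546 0.0791 0.045 ]
[0.6526 0.0422 0.045 ]
[ 0.6259 -0.0421  0.045 ]

[0.6493 0.0413 0.045 ]
[ 0.523  -0.0052  0.045 ]
[0.5548 0.0715 0.045 ]
[ 0.6202 -0.0428  0.045 ]
plain tip/box [0.5289 0.2055 0.045 ] [0.488  0.2182 0.107 ] [0.4861 0.2162 0.107 ]
pinks [0.4094 0.0592 0.045 ] [0.3683 0.0699 0.11  ] rot [ 0.5529 -0.1986  0.05  ]
```

```bash
cat >> h.py <<'E'
from scipy.spatial.transform import Rotation as R
np.set_printoptions(precision=4,suppress=True)
def target(H,yaw,th,r,sgn):
    d=np.array([np.cos(yaw),np.sin(yaw),0]); h=np.array([-d[1],d[0],0]); a=th-.42
    L=np.sin(a)*d+np.cos(a)*np.array([0,0,1])
    y=-L; z=sgn*h; x=np.cross(y,z)
    return H+r*L, R.from_matrix(np.column_stack([x,y,z]))
def delta(p0,R0,p,Rt):
    return np.r_[R0.inv().apply(p-p0)/.5,(R0.inv()*Rt).as_rotvec()/np.pi]
H=np.array([.588,.0175,.02]); YAW=np.radians(-19.7)
E
python3 - <<'E'
from h import *
from rig import robot
o=robot.get_obs(); R0=R.from_quat(o['tool_rot']); print(R0.as_matrix())
for s in (1,-1):
  for r in (.24,.15):
    p,Rt=target(H,YAW,0,r,s); print(s,r,p,delta(o['position'],R0,p,Rt), np.degrees((R0.inv()*Rt).magnitude()))
E
```

```text
[[-0.9401 -0.0003  0.3408]
 [-0.3408  0.0019 -0.9401]
 [-0.0004 -1.     -0.0019]]
1 0.24 [0.4959 0.0505 0.2391] [-0.9665 -0.0047 -1.0057  0.1633 -0.7655 -0.0596] 141.30247881054592
1 0.15 [0.5304 0.0381 0.157 ] [-1.0229  0.1596 -0.9586  0.1633 -0.7655 -0.0596] 141.30247881054592
-1 0.24 [0.4959 0.0505 0.2391] [-0.9665 -0.0047 -1.0057  0.0468  0.2167  0.1284] 46.11884659634767
-1 0.15 [0.5304 0.0381 0.157 ] [-1.0229  0.1596 -0.9586  0.0468  0.2167  0.1284] 46.11884659634767
```

```bash
python3 -m crank '[[-0.77,0,-0.44,0,0,0,1],[-0.77,0,-0.44,0,0,0,1],[-0.77,0,-0.44,0,0,0,1],[-0.77,0,-0.44,0,0,0,1],[-0.77,0,-0.44,0,0,0,1],[-0.77,0,-0.44,0,0,0,1],[-0.77,0,-0.44,0,0,0,1],[-0.77,0,-0.44,0,0,0,1]]' 20
python3 - <<'E'
from h import *
from rig import robot
o=robot.get_obs(); R0=R.from_quat(o['tool_rot']); print(o['q'],o['time'],o['ft_force'])
for r in (.24,.15):
    p,Rt=target(H,YAW,0,r,-1); print(p,delta(o['position'],R0,p,Rt))
E
```

```text
time: 1.1
position: [0.5018, -0.2457, 0.2362]
tool_rot: [-0.124, 0.697, -0.696, 0.124]
ft_force: [-0.9, -0.6, 0.2]
grip_width: 0.0868
[-0.6559  0.439   1.6007  0.001   1.1028  0.5607] 1.1 [-0.8673 -0.6433  0.1906]
[0.4959 0.0505 0.2391] [-0.1942 -0.0052 -0.5598  0.047   0.2186  0.1283]
[0.5304 0.0381 0.157 ] [-0.2504  0.1591 -0.5125  0.047   0.2186  0.1283]
```

```bash
python3 -m crank '[[-0.194,-0.005,-0.56,0.047,0.2186,0.1283,1],[-0.194,-0.005,-0.56,0.047,0.2186,0.1283,1],[-0.194,-0.005,-0.56,0.047,0.2186,0.1283,1],[-0.194,-0.005,-0.56,0.047,0.2186,0.1283,1],[-0.194,-0.005,-0.56,0.047,0.2186,0.1283,1],[-0.194,-0.005,-0.56,0.047,0.2186,0.1283,1],[-0.194,-0.005,-0.56,0.047,0.2186,0.1283,1]]'
python3 - <<'E'
from h import *
from rig import robot
import cv2
o=robot.get_obs(); R0=R.from_quat(o['tool_rot']); print(o['q'],o['time'],o['ft_force'])
im=vision.camera("wrist"); cv2.imwrite("pics/w1.png",im)
for r in (.24,.071):
    p,Rt=target(H,YAW,0,r,-1); print(p,delta(o['position'],R0,p,Rt))
T=np.eye(4);T[:3,:3]=R0.as_matrix();T[:3,3]=o['position'];np.save("T1.npy",T@vision.camera_info("wrist")['tool_from_camera'])
E
```

```text
time: 1.98
position: [0.4943, 0.0485, 0.2386]
tool_rot: [-0.263, -0.655, 0.707, -0.026]
ft_force: [0.1, -0.2, 1.0]
grip_width: 0.0871
[-0.0573  0.2562  2.0083 -0.2538  0.4872  2.0595] 1.975 [ 0.0561 -0.1504  0.9959]
[0.4959 0.0505 0.2391] [-0.0019 -0.0004 -0.0047 -0.0008 -0.0001  0.0003]
[0.5607 0.0273 0.0848] [-0.0022  0.3376 -0.0056 -0.0008 -0.0001  0.0003]
```

View pics/w1.png

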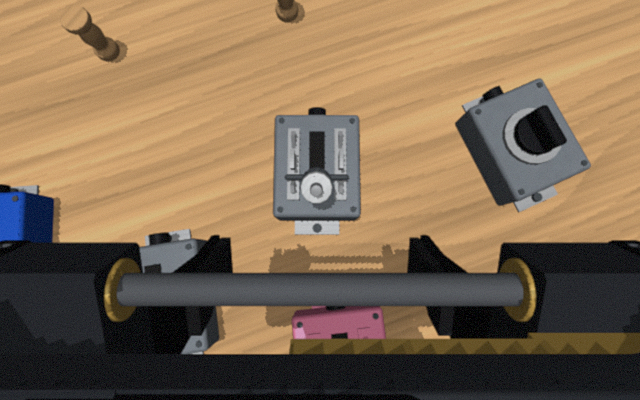

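The wrist view shows the collar toggle square-on. Its box top corners are at about (275,115), (359,115), (361,219) and (273,219), the lever tip is at (316,190), and the cross pin and plates are visible.

Run:
```python
from h import *
T=np.load("T1.npy")
s=90/400
sc=lambda x,y:(280+x*s-.4,215+y*s-.4); sd=lambda x,y:(255+(x-400)*s-.4,150+y*s-.4)
print(tri([ray("scene",*sc(196,64)),ray("side",*sd(619,95)),ray("wrist",316,190,T)]))
p=[onz("wrist",*c,.045,T) for c in [(275,115),(359,115),(361,219),(273,219)]]; print(np.array(p),np.mean(p,0))
e=p[0]-p[3]; f=p[1]-p[2]; g=p[1]-p[0];k=p[2]-p[3]
print([np.degrees(np.arctan2(v[1],v[0])) for v in (e,f)],[np.degrees(np.arctan2(v[0],-v[1])) -0 for v in (g,k)],np.linalg.norm(e),np.linalg.norm(g))
print("tip pred",target(H,YAW,0,.098,-1)[0], onz("wrist",316,190,.1095,T))
```

```text
(array([0.5516, 0.0312, 0.1082]), [np.float64(0.0006854489772614361), np.float64(0.00047392399699826315), np.float64(0.0009428413216304816)])
[[ 0.6528  0.0406  0.045 ]
 [ 0.6229 -0.0427  0.045 ]
 [ 0.5193 -0.0057  0.045 ]
 [ 0.5493  0.0778  0.045 ]] [0.5861 0.0175 0.045 ]
[np.float64(-19.77992193736367), np.float64(-19.655149170874243)] [np.float64(-19.73430981429495), np.float64(-19.767828481618764)] 0.10991455307871754 0.0885148760978392
tip pred [0.5504 0.031  0.1095] [0.5516 0.0304 0.1095]
```

```bash
python3 -m crank '[[-0.002,0.1,-0.0056,0,0,0,1],[-0.002,0.2,-0.0056,0,0,0,1],[-0.002,0.28,-0.0056,0,0,0,1],[-0.002,0.338,-0.0056,0,0,0,1],[-0.002,0.338,-0.0056,0,0,0,1],[-0.002,0.338,-0.0056,0,0,0,1]]' 30
python3 - <<'E'
from h import *
from rig import robot
import cv2
o=robot.get_obs(); R0=R.from_quat(o['tool_rot']); print(o['q'],o['time'],o['ft_force'])
im=vision.camera("wrist"); cv2.imwrite("pics/w2.png",im); a=vision.camera("scene"); b=vision.camera("side")
a=cv2.resize(a[190:310,270:390],(400,400),interpolation=cv2.INTER_CUBIC); b=cv2.resize(b[120:240,240:360],(400,400),interpolation=cv2.INTER_CUBIC)
cv2.imwrite("pics/s2.png",np.hstack([a,b]))
p,Rt=target(H,YAW,0,.071,-1); print(p,delta(o['position'],R0,p,Rt))
E
```

```text
time: 2.78
position: [0.5624, 0.0241, 0.0858]
tool_rot: [-0.266, -0.655, 0.707, -0.025]
ft_force: [-0.6, -0.1, -0.4]
grip_width: 0.0873
[-0.1021  0.6319  1.9929 -0.7622  0.1483  2.5553] 2.775 [-0.627  -0.1014 -0.4204]
[0.5607 0.0273 0.0848] [ 0.0056 -0.0005 -0.0048 -0.0014 -0.002  -0.0003]
```

View pics/w2.png

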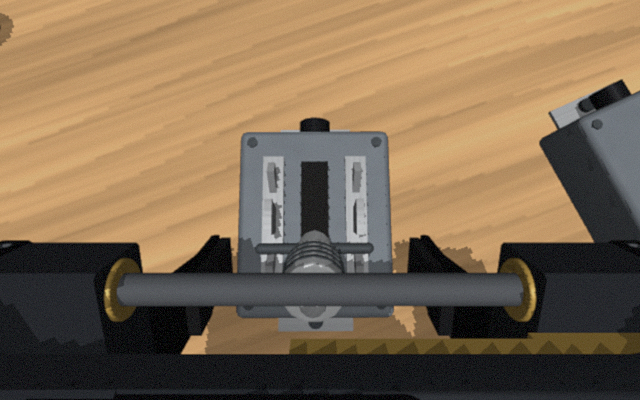

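View pics/s2.png

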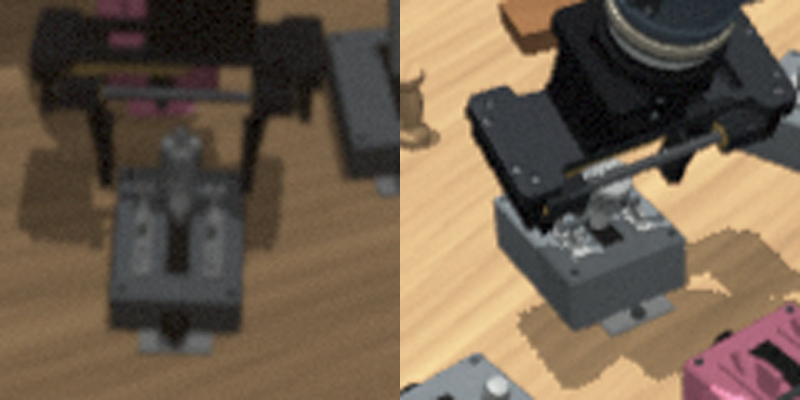

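```bash
python3 -m crank '[[0.005,0,-0.004,0,0,0,1],[0.005,0,-0.004,0,0,0,1],[0.005,0,-0.004,0,0,0,1]]' 30
cat > st.py <<'E'
from h import *
from rig import robot
import sys
for i in range(1):
    o=robot.get_obs(); R0=R.from_quat(o['tool_rot']); print(o['time'],o['q'],o['ft_force'],o['grip_width'])
    p,Rt=target(H,YAW,float(sys.argv[1]),float(sys.argv[2]),-1); print(p,o['position'],delta(o['position'],R0,p,Rt))
E
python3 st.py 0 .071
```

```text
time: 3.3
position: [0.5609, 0.0282, 0.0844]
tool_rot: [-0.266, -0.655, 0.707, -0.025]
ft_force: [-0.5, -1.1, -0.0]
grip_width: 0.0872
3.3 [-0.0938  0.6342  1.996  -0.7957  0.1462  2.5947] [-0.5089 -1.0742 -0.0419] 0.08716825364895865
[0.5607 0.0273 0.0848] [0.5609 0.0282 0.0844] [-0.0006 -0.0006  0.002  -0.001  -0.0014 -0.0003]
```

Within 1 mm of the grasp pose. Closing now.

```bash
python3 -m crank '[[0,0,0,0,0,0,-1],[0,0,0,0,0,0,-1],[0,0,0,0,0,0,-1],[0,0,0,0,0,0,-1],[0,0,0,0,0,0,-1],[0,0,0,0,0,0,-1]]' 30; python3 st.py 0 .071;  python3 - <<'E'
from h import *
import cv2
im=vision.camera("wrist"); cv2.imwrite("pics/w3.png",im)
E
```

```text
time: 4.05
position: [0.5609, 0.028, 0.0842]
tool_rot: [-0.266, -0.655, 0.707, -0.025]
ft_force: [-0.2, 0.3, 0.4]
grip_width: 0.035
4.05 [-0.0943  0.6347  1.9959 -0.7959  0.1461  2.5949] [-0.1554  0.3362  0.4032] 0.03500733086109195
[0.5607 0.0273 0.0848] [0.5609 0.028  0.0842] [-0.0007 -0.0011  0.0015 -0.001  -0.0016 -0.0002]
```

View pics/w3.png

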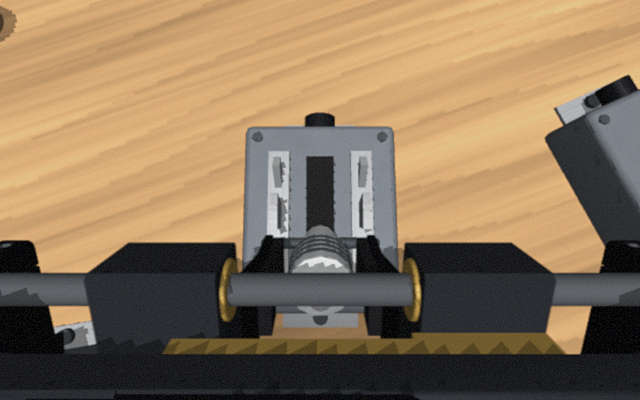

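The jaws at (270) and (370) are still closing either side of the collar at (320,260), and it looks centred. I'll keep closing.

```bash
python3 -m crank '[[0,0,0,0,0,0,-1],[0,0,0,0,0,0,-1],[0,0,0,0,0,0,-1],[0,0,0,0,0,0,-1]]' 35; python3 st.py 0 .071
```

```text
time: 4.6
position: [0.5608, 0.0278, 0.0842]
tool_rot: [-0.266, -0.655, 0.707, -0.025]
ft_force: [-0.4, -1.2, 0.6]
grip_width: 0.0272
4.6 [-0.0944  0.6347  1.996  -0.796   0.1465  2.5949] [-0.4463 -1.237   0.6276] 0.02719591374446301
[0.5607 0.0273 0.0848] [0.5608 0.0278 0.0842] [-0.0008 -0.0011  0.0011 -0.0012 -0.0016 -0.0002]
```

Gripped at 27 mm, which matches the 28 mm head. Lifting 16 mm along the lever.

```bash
python3 -m crank '[[0,-0.008,0,0,0,0,-1],[0,-0.016,0,0,0,0,-1],[0,-0.024,0,0,0,0,-1],[0,-0.033,0,0,0,0,-1],[0,-0.033,0,0,0,0,-1]]' 35; python3 st.py 0 .087
python3 - <<'E'
from h import *
import cv2
im=vision.camera("wrist"); cv2.imwrite("pics/w4.png",im)
E
```

```text
time: 5.22
position: [0.5544, 0.0302, 0.0995]
tool_rot: [-0.266, -0.655, 0.707, -0.025]
ft_force: [1.6, -2.2, -3.7]
grip_width: 0.027
5.225 [-0.0904  0.5978  2.0039 -0.6806  0.1691  2.4818] [ 1.6001 -2.235  -3.6674] 0.027008500154538678
[0.5546 0.0295 0.0994] [0.5544 0.0302 0.0995] [-0.0008  0.0005  0.0013 -0.0011 -0.0016 -0.0002]
```

View pics/w4.png

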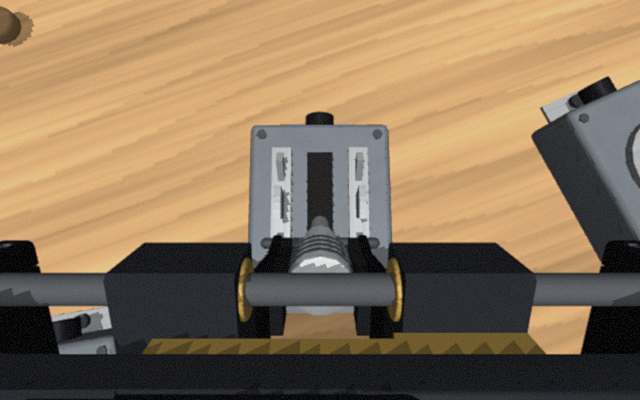

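Run:
```python
from h import *
p0,R0=target(H,YAW,0,.087,-1)
for th in np.arange(1,9)*.105: 
    print(round(th,3),delta(p0,R0,*target(H,YAW,th,.087,-1)))
```

```text
0.105 [-0.0182  0.001  -0.     -0.      0.     -0.0334]
0.21 [-0.0363  0.0038  0.     -0.      0.     -0.0668]
0.315 [-0.0539  0.0086 -0.     -0.      0.     -0.1003]
0.42 [-0.071   0.0151 -0.     -0.     -0.     -0.1337]
0.525 [-0.0872  0.0234  0.     -0.      0.     -0.1671]
0.63 [-0.1025  0.0334 -0.     -0.     -0.     -0.2005]
0.735 [-0.1167  0.0449 -0.     -0.      0.     -0.234 ]
0.84 [-0.1296  0.0579 -0.      0.     -0.     -0.2674]
```

Throw to upright first, then check.

```bash
python3 -m crank '[[-0.0091,0,0,0,0,-0.0167,-1],[-0.0182,0.001,0,0,0,-0.0334,-1],[-0.0273,0.0022,0,0,0,-0.05,-1],[-0.0363,0.0038,0,0,0,-0.0668,-1],[-0.0539,0.0086,0,0,0,-0.1003,-1],[-0.071,0.0151,0,0,0,-0.1337,-1],[-0.071,0.0151,0,0,0,-0.1337,-1]]' 35; python3 st.py 0.42 .087
python3 - <<'E'
from h import *
import cv2
im=vision.camera("wrist"); b=vision.camera("side")
b=cv2.resize(b[120:240,240:360],(400,400),interpolation=cv2.INTER_CUBIC)
a=cv2.resize(im,(400,250)); a=cv2.copyMakeBorder(a,0,150,0,0,cv2.BORDER_CONSTANT)
cv2.imwrite("pics/w5.png",np.hstack([a,b]))
E
```

```text
time: 6.15
position: [0.5887, 0.0177, 0.106]
tool_rot: [-0.124, -0.696, 0.697, 0.123]
ft_force: [0.1, -0.9, -4.4]
grip_width: 0.027
6.15 [-0.1589  0.6542  1.6333 -0.0016  0.8532  1.7635] [ 0.108  -0.8893 -4.405 ] 0.026981654535129074
[0.588  0.0175 0.107 ] [0.5887 0.0177 0.106 ] [ 0.0011 -0.002   0.0009 -0.0003 -0.0021 -0.0004]
```

View pics/w5.png

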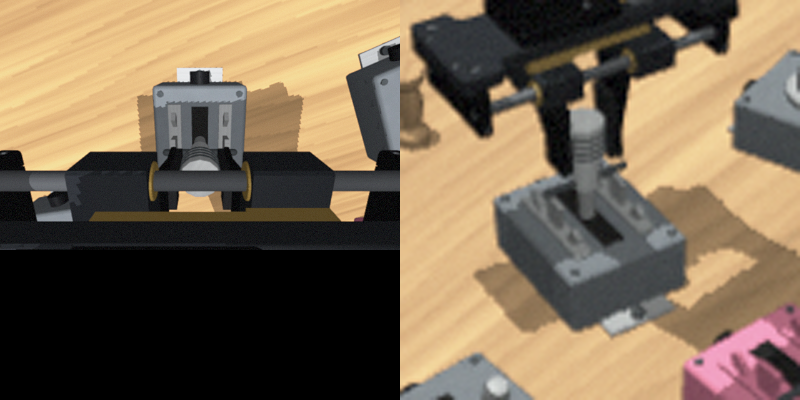

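Upright: the collar is still gripped, and 4.4 N of spring load shows the lift is held. Throwing the second half.

Run:
```python
from h import *
p0,R0=target(H,YAW,.42,.087,-1)
for th in (.525,.63,.735,.84,.87): 
    print(round(th,3),delta(p0,R0,*target(H,YAW,th,.087,-1)))
```

```text
0.525 [-0.0182  0.001   0.     -0.      0.     -0.0334]
0.63 [-0.0363  0.0038 -0.     -0.     -0.     -0.0668]
0.735 [-0.0539  0.0086 -0.      0.      0.     -0.1003]
0.84 [-0.071   0.0151 -0.      0.      0.     -0.1337]
0.87 [-0.0757  0.0173 -0.     -0.      0.     -0.1432]
```

```bash
python3 -m crank '[[-0.0182,0.001,0,0,0,-0.0334,-1],[-0.0363,0.0038,0,0,0,-0.0668,-1],[-0.0539,0.0086,0,0,0,-0.1003,-1],[-0.071,0.0151,0,0,0,-0.1337,-1],[-0.071,0.0151,0,0,0,-0.1337,-1],[-0.071,0.0151,0,0,0,-0.1337,-1]]' 35; python3 st.py 0.84 .087
```

```text
time: 7.0
position: [0.6198, 0.0065, 0.0988]
tool_rot: [-0.025, 0.706, -0.656, -0.265]
ft_force: [-2.2, -0.4, -4.3]
grip_width: 0.0271
7.0 [-0.1978  0.8529  1.246   0.0595  1.4578  1.7029] [-2.1841 -0.4433 -4.3013] 0.027115264790068688
[0.6214 0.0055 0.0994] [0.6198 0.0065 0.0988] [-0.0028 -0.0026  0.0008 -0.     -0.0017 -0.0004]
```

Measured about 0.82 rad with no end-stop force yet. I'll nudge 3 mm further to seat it at the end.

```bash
python3 -m crank '[[-0.004,0,0,0,0,-0.003,-1],[-0.007,0,0,0,0,-0.006,-1],[-0.007,0,0,0,0,-0.006,-1]]' 35; python3 st.py 0.84 .087
```

```text
time: 7.38
position: [0.6209, 0.0061, 0.0987]
tool_rot: [-0.034, 0.706, -0.653, -0.274]
ft_force: [-7.5, 0.8, -1.8]
grip_width: 0.0266
7.375 [-0.1997  0.8664  1.223   0.0625  1.494   1.7015] [-7.5142  0.7901 -1.8397] 0.026626475516190767
[0.6214 0.0055 0.0994] [0.6209 0.0061 0.0987] [-0.0005 -0.0018  0.0007  0.0001 -0.0017  0.0082]
```

The end stop is felt at about 6 N. Lowering the collar into the notch.

```bash
python3 -m crank '[[0.001,0.008,0,0,0,0.003,-1],[0.002,0.016,0,0,0,0.006,-1],[0.002,0.024,0,0,0,0.006,-1],[0.002,0.031,0,0,0,0.006,-1],[0.002,0.031,0,0,0,0.006,-1]]' 35; python3 st.py 0.84 .071
```

```text
time: 8.0
position: [0.6151, 0.0082, 0.0853]
tool_rot: [-0.026, 0.706, -0.656, -0.266]
ft_force: [-5.6, 0.3, -1.0]
grip_width: 0.0269
8.0 [-0.1973  0.8661  1.2622  0.0611  1.4327  1.7015] [-5.5662  0.3313 -0.9907] 0.026912048640950998
[0.6153 0.0077 0.0848] [0.6151 0.0082 0.0853] [-0.0009  0.0006  0.0008  0.0002 -0.0017  0.001 ]
```

At home height (r = 71.3 mm against 71). Opening.

```bash
python3 -m crank '[[0,0,0,0,0,0,0.2],[0,0,0,0,0,0,0.2],[0,0,0,0,0,0,0.2],[0,0,0,0,0,0,0.2],[0,0,0,0,0,0,0.2]]'; python3 st.py 0.84 .071
python3 - <<'E'
from h import *
import cv2
im=vision.camera("wrist"); a=vision.camera("side")
cv2.imwrite("pics/w6.png",im)
E
```

```text
time: 8.62
position: [0.6175, 0.0074, 0.0843]
tool_rot: [-0.024, 0.706, -0.656, -0.265]
ft_force: [-0.3, -0.4, -0.3]
grip_width: 0.052
8.625 [-0.198   0.868   1.2587  0.0614  1.4297  1.7014] [-0.3455 -0.4353 -0.3164] 0.05202335162331641
[0.6153 0.0077 0.0848] [0.6175 0.0074 0.0843] [ 0.0044  0.0009  0.0008  0.0005 -0.0019 -0.0004]
```

View pics/w6.png

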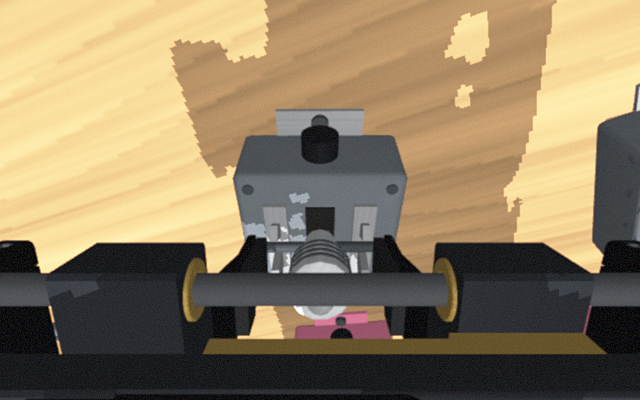

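The jaws (250 and 390) are clear of the collar at (320,255). Backing off along the lever, jaws opening wider.

```bash
python3 -m crank '[[0,-0.03,0,0,0,0,0.2],[0,-0.08,0,0,0,0,0.2],[0,-0.18,0,0,0,0,0.2],[0,-0.3,0,0,0,0,0.2],[0,-0.4,0,0,0,0,0.2],[0,-0.4,0,0,0,0,0.2]]'; python3 st.py 0.84 .271
python3 - <<'E'
from h import *
from rig import robot
import cv2
o=robot.get_obs(); T=np.eye(4);T[:3,:3]=R.from_quat(o['tool_rot']).as_matrix();T[:3,3]=o['position'];np.save("T7.npy",T@vision.camera_info("wrist")['tool_from_camera'])
cv2.imwrite("pics/w7.png",vision.camera("wrist")); cv2.imwrite("pics/sc7.png",vision.camera("scene"));s=vision.camera("side"); cv2.imwrite("pics/sd7.png",s)
cv2.imwrite("pics/sd7c.png",cv2.resize(s[140:260,220:380],(800,600),interpolation=cv2.INTER_CUBIC))
E
```

```text
time: 9.48
position: [0.6974, -0.0215, 0.273]
tool_rot: [-0.02, 0.707, -0.657, -0.261]
ft_force: [-0.6, 0.3, -0.6]
grip_width: 0.0521
9.475 [-0.2137  0.7936  0.8593  0.0574  1.8911  1.7142] [-0.6115  0.3088 -0.6461] 0.05214276246503069
[ 0.692  -0.0198  0.2674] [ 0.6974 -0.0215  0.273 ] [ 0.006   0.0146  0.0003  0.001  -0.0018 -0.0043]
```

View pics/w7.png

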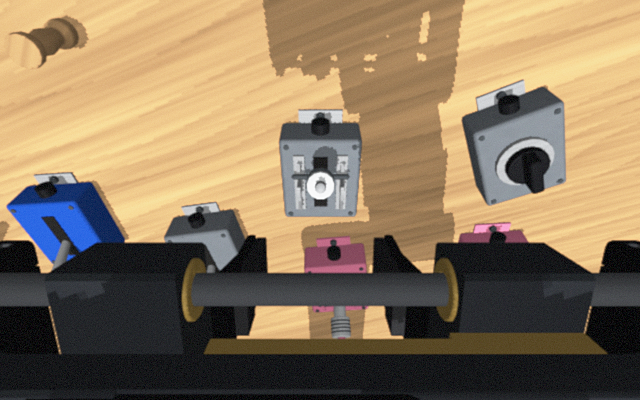

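View pics/sd7c.png

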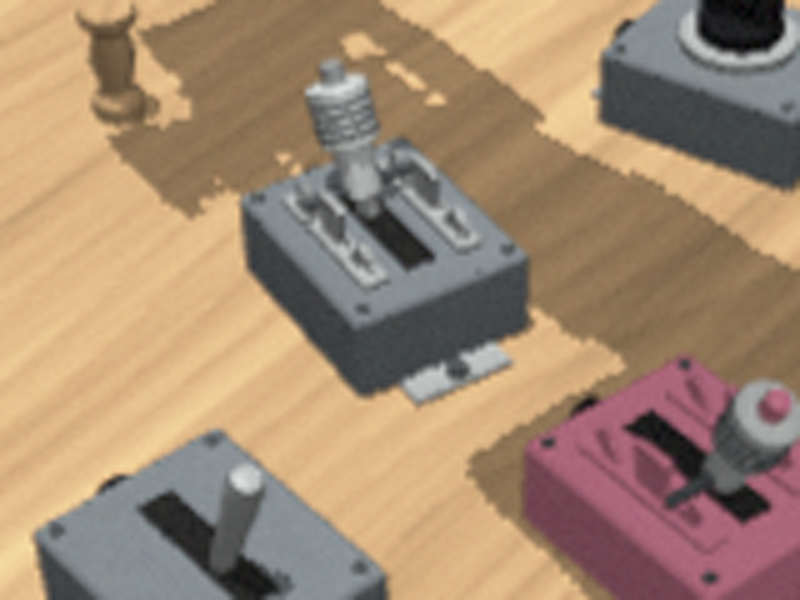

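View pics/sc7.png

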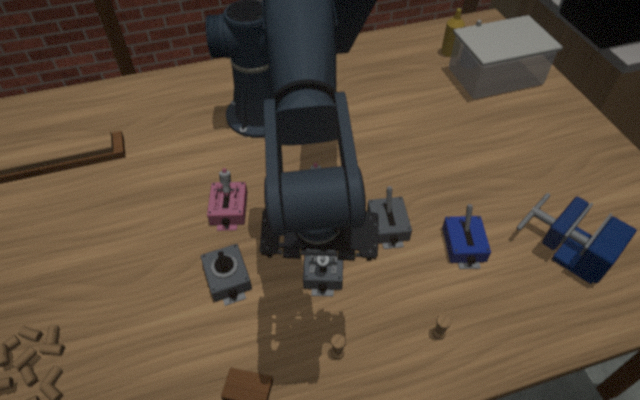

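```bash
python3 - <<'E'
from h import *
T=np.load("T7.npy")
cr=lambda x,y:(220+x/5-.4,140+y/5-.4)
tip,res=tri([ray("side",*cr(332,68)),ray("wrist",320,186,T)]); print("tip",tip,res)
d=np.array([np.cos(YAW),np.sin(YAW),0]); v=tip-H; print("ang",.42+np.arctan2(v@d,v[2]),np.linalg.norm(v))
i=vision.camera_info("side"); f=200/np.tan(np.radians(i['vfov']/2)); W=np.linalg.inv(i['world_from_camera'])
def pj(p):
    c=W[:3,:3]@p+W[:3,3]; return (np.array([i['cx']-f*c[0]/c[2], i['cy']+f*c[1]/c[2]])-[220-.4,140-.4])*5
for th in (.80,.84):
    for n,r in dict(tip=.098,top=.088,hbot=.060,pin=.040,pin11=.051,hbot11=.071,top11=.099).items(): print(th,n,pj(target(H,YAW,th,r,-1)[0]))
    h=np.array([-d[1],d[0],0]); q=target(H,YAW,th,.04,-1)[0]; print("pin ends",pj(q+.029*h),pj(q-.029*h))
E
python3 - <<'E'
import cv2
w=cv2.imread("pics/w7.png")[100:235,260:385]; cv2.imwrite("pics/w7c.png",cv2.resize(w,(556,600),interpolation=cv2.INTER_CUBIC))
s=cv2.imread("pics/sd7.png")[145:200,265:330]; cv2.imwrite("pics/sd7d.png",cv2.resize(s,(650,550),interpolation=cv2.INTER_CUBIC))
E
```

```text
tip [0.6259 0.0033 0.1068] [np.float64(0.0005215679110153372), np.float64(0.0005215679110153082)]
ang 0.855956113147893 0.09572385019714805
0.8 tip [333.7958  65.0948]
0.8 top [339.0976  86.6568]
0.8 hbot [353.7311 146.17  ]
0.8 pin [363.9969 187.9199]
0.8 pin11 [358.3697 165.0347]
0.8 hbot11 [348.019  122.9395]
0.8 top11 [333.2634  62.9295]
pin ends [307.4054 209.5992] [419.2626 166.7484]
0.84 tip [329.9357  64.1385]
0.84 top [335.6271  85.7353]
0.84 hbot [351.3573 145.4252]
0.84 pin [362.411  187.3698]
0.84 pin11 [356.35   164.3706]
0.84 hbot11 [345.2134 122.1116]
0.84 top11 [329.3644  61.9707]
pin ends [305.8786 209.0126] [417.6208 166.2333]
```

View pics/sd7d.png

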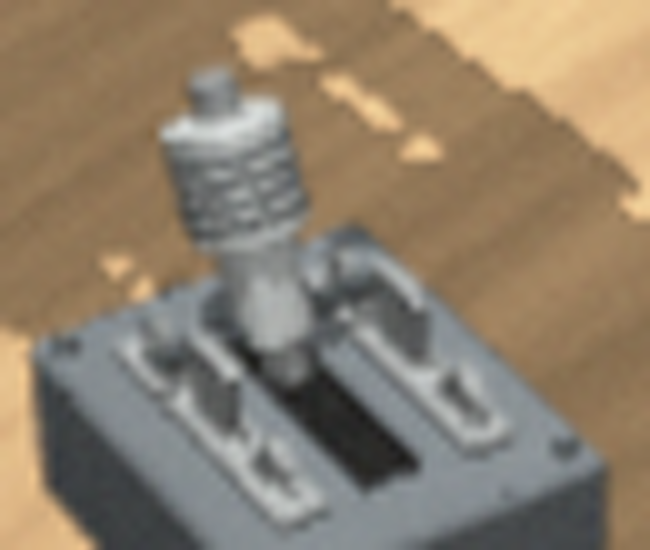

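View pics/w7c.png

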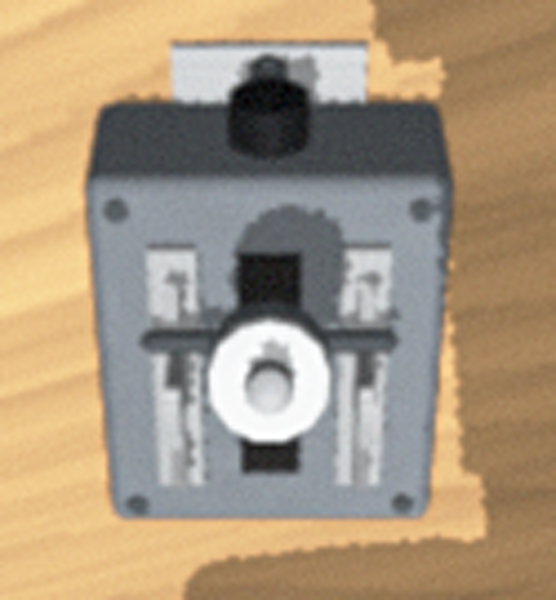

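Run:
```python
import cv2,numpy as np
for n,b,(x0,x1,y0,y1) in [("scene0","sc7",(370,405,180,215)),("side0","sd7",(235,295,225,285))]:
    A=cv2.imread(f"pics/{n}.png").astype(int);B=cv2.imread(f"pics/{b}.png").astype(int)
    d=np.abs(A-B).max(2)[y0:y1,x0:x1]; print(n,d.mean(),(d>40).sum())
from rig import robot
o=robot.get_obs(); print(o['time'],o['ft_force']); robot.hand_in()
```

```text
scene0 9.288979591836735 0
side0 23.245 0
9.625 [-0.20220085  0.36914004 -1.08792841]
the job is handed in; nothing more can be done
```

The dust extractor's collar-locked toggle is now on, with its collar home, and I handed the job in at about 9.6 s of the 32 s allowed. I gripped the collar, lifted it about 16 mm, and threw the lever over until I felt about 6 N at the end stop. I then lowered the collar into the far notch, let go and backed about 20 cm clear.

- **Lever:** the last views put the tip at 0.856 rad against a nominal 0.84. That is within measuring error, because the tip-to-hinge length came out at 95.7 mm instead of 98.
- **Collar:** the head's top edge sits where a fully lowered collar should appear, to within about 1 mm. The lever tip stands proud above it, and the cross pin lies across both gate plates' notches.
- **Plain toggle:** comparing pictures from before and after shows no sign that it moved. Only a general brightness change showed, with no pixel differing strongly.
- **Contact:** the robot was touching nothing, and the highest force reading I took was about 8 N.

One check was less comfortable. At the first grasp the wrist was near the limit of joint 5 (0.146 rad, limit 0), and the tool was first about 4 mm off. I corrected that to within 1 mm before closing the jaws.

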